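# Lock a board in the drilling jig

## Task

Get the board ready for drilling: with a fingertip push it along the jig until its end butts against the aluminium end stop under the drill plate, then push the red cam lever round anticlockwise with one finger until it comes up against its stop pin, so that the cam clamps the board tight against the fence. Only push, lift nothing, leave the other tools alone, and finish clear of everything.

Things in the scene. Friction and masses are not known exactly. Their poses are not given: they have to be found in the camera images.
- jig: drilling jig screwed down to the bench, cannot move. Origin: centre of the underside of its plywood base, which is 210 mm along its x, 350 mm along its y and 18 mm thick (top 18 mm above the bench). The jig's +y points to the end stop, its +x to the fence. The jig-frame numbers below are in mm in this frame
- end_stop (a point): foot of the aluminium end stop's face, at jig (30, 120, 18), on the board's centre line. The stop is 66 mm wide (jig x -12 to 54). On it lies an aluminium drill plate with a steel bush that overhangs the board's place by 50 mm (jig y 70 to 120): underside 45 mm, top 54 mm, bush 60 mm above the bench
- fence (a point): foot of the aluminium fence's face, at jig (55, 0, 18). The fence runs along the jig's y from -150 to 150, on the far side of the board, 20 mm high above the base; its face is square to the end stop's face
- board: loose brown wooden board lying flat on the base between cam and fence: 50 mm wide (x), 160 long (y), 22 high, about 0.12 kg. Origin: centre of its underside. Home is jig (30, 40, 18). It starts 30 to 70 mm short of the stop, 3 to 6 mm off the fence, its +y to the stop within 0.03 rad. It slides under about 1 N; push its free (-y) end, which has 60 mm or more of clear base before it
- cam_lever (a joint): angle of the cam lever about its upright pivot, rad. 0 = fully open; grows anticlockwise seen from above; 1.9 = against its stop pin, cam home. Starts at 0 to 0.4. The cam meets a board lying against the fence at about 1.67 and grips it firmly from 1.75 on. It stays where it is left. It turns with about 1 N at the handle, under 10 N while clamping
- lever_grip (a point): centre of the lever's red plastic handle at 95 mm from the pivot axis, 36 mm above the bench. The handle is a bar 20 mm wide, 26 to 46 mm above the bench, reaching from 54 to 116 mm from the pivot. Direction from the pivot in the jig frame: 2.463 rad + joint value, from +x towards +y, so it swings round on the robot's side of the base
- cam_pivot (a point): pivot of the steel cam at the lever's root, which turns with the lever. The point lies on the upright pivot axis. Jig (-24.5, 40, 18). The cam is a disc of radius 22 mm, 8 mm off-centre, 20 to 38 mm above the bench; the pivot bolt's head ends 46 mm above the bench. Turned anticlockwise it pushes the board to the fence
- hammer: hammer with a black grip and steel head, 316 x 113 x 27 mm, lying left of the work. To be left alone
- pliers: red-handled pliers, 74 x 181 x 14 mm, near the front edge on the left. To be left alone
- drill: red cordless drill standing on its battery foot, 73 x 250 x 209 mm, right of the work. To be left alone
- battery: red and black spare drill battery, 68 x 100 x 58 mm, right of the work. To be left alone
- screwdriver: blue-handled screwdriver, 27 x 187 x 26 mm, lying in front of the jig. To be left alone
- combination_square: steel combination square, 76 x 300 x 20 mm, along the front edge on the right. To be left alone
- pencil: yellow pencil, 8 x 175 x 8 mm, front left. To be left alone

How it is judged:
By the outcome, as a careful person would: the job done as asked, in the order asked, and still so for the second after the job is handed in, with the robot touching nothing.
It also fails if it takes over 48 s, if anything falls off the work surface, if the arm or the gripper's body presses on something with over 40 N, if the wrist force passes 120 N, or if a joint passes its speed limit or range.

## Robot

A 6-joint arm with a two-finger parallel gripper is mounted at the origin on a cart in front of the work surface, level with it; the furniture and walls round the work are solid. World frame = base frame: x ahead of the robot, y to its left, z up, the work surface at z = 0. Lengths are in mm, angles in rad, forces in N, time in s.
With the tool pointing down it reaches from about 275 to 750 mm from the base axis. Payload 10.2 kg.
Tool frame: the origin (TCP) lies between the finger pads; the fingertips stand 14 mm ahead of it and the grasp point (between the pads) lies 5 mm behind it (tip_reach is the distance from the TCP to the fingertips, in mm); z points along the fingers, y is the line along which they close (so a half turn about z gives the same grasp; the last joint's range is limited). The gripper opens to 85 mm and grips with 20 to 120 N. Pads are 22 mm wide; open, the fingers measure 114 mm over their backs; the gripper's body (76 mm by 85 mm) begins 54 mm behind the grasp point. The pads swing forward as they close: fully open they stand 13 mm farther back than shut.
Start: joints at [1.052, 0.313, 1.498, -0, 1.331, -0.223], TCP at [153.053, 502.201, 245.294] pointing down, gripper open.
Joint ranges: [-2.94, 2.94], [-0.97, 2.17], [0.19, 2.56], [-1.23, 4.37], [0.02, 3.11], [-2.88, 2.88]. Speed limits (rad/s): [2.39, 2.39, 3.01, 3.14, 3.14, 3.14].

## Interface

Orientations are given as a unit quaternion [w, x, y, z].
In Python, from rig import * gives the robot as it stands.
- The arm moves only by the tool arm_command, never from a script. Its argument "steps" is a list that holds one entry, the list of rows, each a list of 7 numbers: the opening, from 0 (shut) to 1 (fully open), then the shift along the tool's x, y, z each as a share of 0.05 m, from -1 to 1, then the turn, a rotation vector about the tool's x, y, z each as a share of 0.15 rad, from -1 to 1. A call has 1 to 8 rows; each row shifts and turns the commanded pose from where the row before left it, along the tool's axes as they then stand; what a row does not reach is not made up. A row lasts 1/8 s, in which the tool goes at most 62.5 mm and 10.7 degrees, less where a joint would pass 70% of its speed; a pose out of reach is approached as far as the arm can. A call with a number of a shift or a turn outside -1 to 1 is refused whole. A call with a gripper value outside its range is refused whole. The fingers move at their own pace and stop on an object; "squeeze" is the grip in N (left out, the last holds). Time passes only in rows, so rows that do not move let the fingers close. It gives the time, the measured TCP pose, the force, the opening and the grip force at its end, in the units of the state.
- sense(): the state, without advancing time (a new reading comes with each control period).
- capture(name): name is "scene" or "top"; returns the picture (480x640x3 uint8, red, green, blue); there is no depth.
- get_calibration(name): a dict with "intrinsics" (3x3 intrinsics, pixels), "D" ([k1, k2, p1, p2, k3] as OpenCV has them; the pictures are not rectified), "rvec" (rotation vector, rad) and "tvec" (3), from world to camera coordinates, as OpenCV has them. Camera axes: x right, y down, z forward; pixel columns grow to the right and rows downward; lengths in mm; the calibration is good to about 2 mm. A picture is of the moment at which its call begins. get_calibration takes no time and is no camera call.
- finish_job(): hands the job in; it is judged then, once.
The state is a dict: "time_s": time; "joints": joint angles; "dq": joint speeds; "tau": joint torques, N m; "eef_pos": TCP position; "ee_rot": TCP orientation; "force": force on the tool from outside, world axes, zero at the start; "wrist_torque": the same for the moment, N m; "grip_width": opening from 0.0 (shut) to 1.0 (fully open); "grip_force": force on a finger pad.
Only numpy, scipy, OpenCV 4.12 (cv2) and the standard library are available. Lean on these libraries where they do the work, as an engineer would, in place of code of your own. Each camera call takes 0.05 s, during which the arm holds its last target. There are 200 camera calls.

## Working session

There is one attempt and no reset: what is moved stays moved. The work goes in short steps, Python scripts to look and compute and a tool call to move; the robot and the scene stay as the last step left them, time stands still between calls to the robot, and variables do not carry over. Pictures are saved under pics/ and viewed, at most 10 in all, crops included, and the job is handed in when it is done.

Besides the shell and the picture viewer there is one more tool, called as name([rows], argument=value, ...), one row to a line, values as JSON. arm_command: Moves the arm, as the interface text tells. Its arguments: {"type":"object","properties":{"steps":{"type":"array"},"squeeze":{"type":"number"}},"required":["steps"]}

```bash
mkdir -p pics
python3 - <<'E'
from rig import *
import cv2
for n in("scene","top"):
    cv2.imwrite(f"pics/{n}0.png",capture(n)[:,:,::-1]); c=get_calibration(n); print(n,c)
s=sense();print(s["eef_pos"],s["ee_rot"],s["time_s"])
E
```

```text
scene {'intrinsics': array([[448.71631294,   0.        , 329.42323679],
       [  0.        , 448.71631294, 243.63311707],
       [  0.        ,   0.        ,   1.        ]]), 'D': array([-0.11206242,  0.        ,  0.        ,  0.        ,  0.        ]), 'rvec': array([ 0.52277066, -2.52883189,  1.38118754]), 'tvec': array([ 416.64310359,  181.8307282 , 1070.58551446])}
top {'intrinsics': array([[459.96960328,   0.        , 322.79003731],
       [  0.        , 459.96960328, 239.20181773],
       [  0.        ,   0.        ,   1.        ]]), 'D': array([0.03039491, 0.        , 0.        , 0.        , 0.        ]), 'rvec': array([ 2.12045523, -2.12382435,  0.16544817]), 'tvec': array([ -42.09376583,  499.64992201, 1306.07552804])}
[152.94359747 502.010694   244.80140504] [-1.94706014e-04  1.47344235e-01  9.89085112e-01 -5.28909164e-04] 0.1
```

View pics/top0.png

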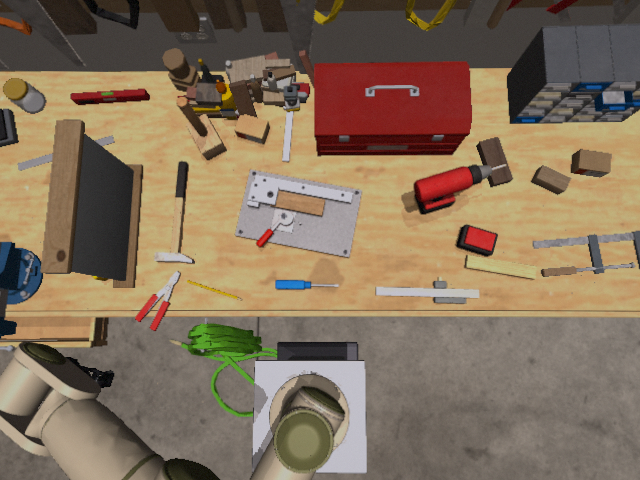

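View pics/scene0.png

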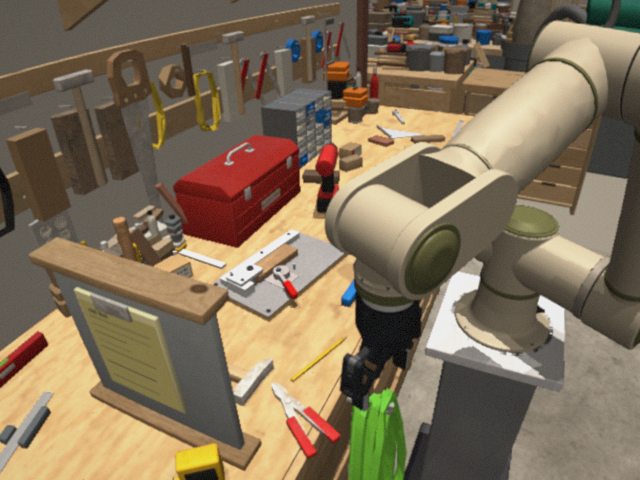

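The top view shows the jig at about (236–362, 169–258). The stop and drill plate are at its left (~262,188), the fence is along the top, and the brown board is at (277–325, 193–216). The red lever handle is at ~(265,238), and the screwdriver lies in front at (275–338, 285).

```bash
cat > h.py <<'E'
import numpy as np, cv2
from rig import *
def ray(n,uv,z):
    c=get_calibration(n); R,_=cv2.Rodrigues(c["rvec"]); p=cv2.undistortPoints(np.float32(uv).reshape(-1,1,2),c["intrinsics"],c["D"]).reshape(-1,2)
    d=np.c_[p,np.ones(len(p))]@R; o=-R.T@c["tvec"]
    return o+d*((z-o[2])/d[:,2])[:,None]
def proj(n,P):
    c=get_calibration(n); return cv2.projectPoints(np.float64(P).reshape(-1,1,3),c["rvec"],c["tvec"],c["intrinsics"],c["D"])[0].reshape(-1,2)
E
python3 - <<'E'
from h import *
im=cv2.imread("pics/top0.png"); h=cv2.cvtColor(im,cv2.COLOR_BGR2HSV)
cv2.imwrite("pics/crop.png",cv2.resize(im[162:266,228:372],None,fx=5.5,fy=5.5,interpolation=cv2.INTER_CUBIC))
roi=np.zeros(im.shape[:2],np.uint8); roi[160:270,225:375]=1
H,S,V=cv2.split(h)
def rect(m,z,k=0):
    n,l,st,_=cv2.connectedComponentsWithStats((m*roi).astype(np.uint8)); i=1+np.argmax(st[1:,4])
    c=cv2.findContours((l==i).astype(np.uint8),0,1)[0][0]
    r=cv2.minAreaRect(ray("top",c,z)[:,:2].astype(np.float32)); print(st[i],r,"\n",cv2.boxPoints(r).round(1).tolist())
print(h[230,345],h[205,300],h[220,260],h[250,300])
rect((S<45),18); 
rect((H>5)&(H<22)&(S>90)&(V<200)&(V>60),40)
rect(((H<5)|(H>174))&(S>150),46)
E
```

```text
[160   9 167] [ 15 114 176] [167  11 166] [ 19 104 194]
[ 235  170  127   87 6818] ((586.8435668945312, 31.587234497070312), (348.816650390625, 209.1226348876953), 78.82203674316406) 
 [[450.5, -119.19999694824219], [655.5999755859375, -159.8000030517578], [723.2000122070312, 182.39999389648438], [518.0999755859375, 223.0]]
[ 225  160  150  110 7633] ((578.1490478515625, 29.06103515625), (451.840576171875, 332.40313720703125), 89.74822235107422) 
 [[411.0, -196.10000610351562], [743.4000244140625, -197.60000610351562], [745.2999877929688, 254.1999969482422], [412.8999938964844, 255.6999969482422]]
[257 229  16  18 127] ((504.707275390625, 128.457763671875), (19.391748428344727, 58.05588912963867), 49.00168228149414) 
 [[476.3999938964844, 140.1999969482422], [520.2999877929688, 102.0999984741211], [533.0, 116.69999694824219], [489.20001220703125, 154.8000030517578]]
```

View pics/crop.png

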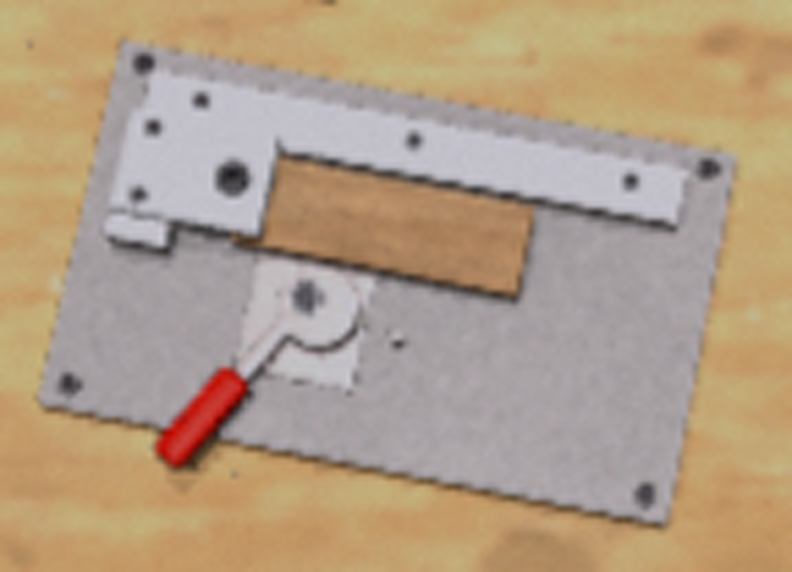

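The crop shows the board's free end at crop corners (533,208) and (520,298). The lever handle runs from (230,380) to (175,455), the pivot bolt is at (306,296), and the stop pin at (398,338).

```bash
cat >> h.py <<'E'
C=np.array([586.84,31.59]); a=np.radians(78.82-90)
X=np.array([np.cos(a),np.sin(a)]); Y=np.array([-X[1],X[0]])
def toj(p): d=np.atleast_2d(p)[:,:2]-C; return np.c_[d@X,d@Y]
def tow(j): j=np.atleast_2d(j); return C+j[:,:1]*X+j[:,1:2]*Y
E
python3 - <<'E'
from h import *
f=lambda p:(np.array(p)+.5)/5.5-.5+[228,162]
print("board end",toj(ray("top",f([[533,208],[520,298],[280,152],[268,240]]),40)).round(1))
print("fence face top R, plate corner",toj(ray("top",f([[676,227]]),38)).round(1),toj(ray("top",f([[260,240],[280,140]]),54)).round(1))
print("pivot",toj(ray("top",f([[306,296]]),46)).round(1), "pin",toj(ray("top",f([[398,338]]),40)).round(1))
g=toj([[504.7,128.46]])[0]; d=g-[-24.5,40]; print("grip",g,np.hypot(*d),np.arctan2(d[1],d[0])%(2*np.pi)-2.463)
print("yhat",Y,"a",a)
E
```

```text
board end [[ 48.6 -71.4]
 [ -1.8 -74.2]
 [ 53.4  70.2]
 [  3.9  66.3]]
fence face top R, plate corner [[  53.4 -149.5]] [[-0.1 68.1]
 [56.3 69.2]]
pivot [[-23.9  38.6]] pin [[-35.9 -14. ]]
grip [-99.36353112  79.10540552] 84.46171341592567 0.19722071232885785
yhat [0.19389192 0.9810229 ] a -0.19512781037296617
```

arm_command([
  [[0, 0, 0, 0, 0, 0, -0.67], [0, -0.78, -0.7, 0, 0, 0, 0], [0, -0.78, -0.7, 0, 0, 0, 0], [0, -0.78, -0.7, 0, 0, 0, 0], [0, -0.78, -0.7, 0, 0, 0, 0], [0, -0.78, -0.7, 0, 0, 0, 0], [0, -0.78, -0.7, 0, 0, 0, 0], [0, -0.78, -0.7, 0, 0, 0, 0]],
])

```text
time_s: 1.1
eef_pos: [374.0, 207.3, 245.2]
ee_rot: [-0.0, 0.098, 0.995, 0.0]
force: [0.9, 1.5, -0.4]
grip_width: 0.001
grip_force: 0.0
```

arm_command([
  [[0, -0.78, -0.7, 0, 0, 0, 0], [0, -0.78, -0.7, 0, 0, 0, 0], [0, -0.78, -0.7, 0, 0, 0, 0], [0, -0.78, -0.7, 0, 0, 0, 0], [0, -0.78, -0.7, 0, 0, 0, 0], [0, -0.6, -0.6, 0.5, 0, 0, 0], [0, 0, 0, 0.8, 0, 0, 0], [0, 0, 0, 0.5, 0, 0, 0]],
])

```text
time_s: 2.1
eef_pos: [553.6, -36.2, 152.9]
ee_rot: [-0.001, 0.098, 0.995, 0.0]
force: [0.4, -0.4, -0.5]
grip_width: -0.0
grip_force: 0.0
```

```bash
cat >> h.py <<'E'
def st():
    s=sense(); R=cv2.Rodrigues(np.zeros(3))[0]; from scipy.spatial.transform import Rotation as Ro
    q=np.array(s["ee_rot"]); M=Ro.from_quat(q[[1,2,3,0]]).as_matrix()
    print("t",round(s["time_s"],2),"jig",toj(s["eef_pos"])[0].round(1),"z",round(s["eef_pos"][2],1),"F",np.round(s["force"],1),"yaw-err",round(np.arctan2(M[1,1],M[0,1])-np.pi/2-a,4),"zt",M[:,2].round(3),"g",s["grip_width"],"q",np.round(s["joints"],2))
E
python3 -c "from h import *;st()"
```

```text
t 2.1 jig [-19.5 -72.9] z 152.9 F [ 0.4 -0.4 -0.5] yaw-err -0.0011 zt [-0.003  0.001 -1.   ] g -4.914672988451936e-05 q [-0.28  0.47  1.53  0.    1.15 -1.65]
```

arm_command([
  [[0, -0.45, -0.43, 0, 0, 0, 0], [0, -0.45, -0.43, 0, 0, 0, 0], [0, 0, 0, 0.8, 0, 0, 0], [0, 0, 0, 0.8, 0, 0, 0], [0, 0, 0, 0.3, 0, 0, 0], [0, 0, 0, 0, 0, 0, 0]],
])

```text
time_s: 2.85
eef_pos: [589.9, -86.7, 60.1]
ee_rot: [-0.001, 0.097, 0.995, 0.0]
force: [-0.5, -0.2, -0.1]
grip_width: -0.001
grip_force: 0.0
```

Run:
```python
from h import *
st()
im=capture("top")[:,:,::-1]; im2=capture("scene")[:,:,::-1]
A=cv2.resize(im[150:270,220:380],(640,480),interpolation=2); B=cv2.resize(im2[200:350,180:380],(640,480),interpolation=2)
cv2.imwrite("pics/b1.png",cv2.resize(np.hstack([A,B]),(800,300)))
```

```text
t 2.85 jig [  26.  -115.5] z 60.1 F [-0.5 -0.2 -0.1] yaw-err -0.0001 zt [-0.001  0.    -1.   ] g -0.0006695017405391274 q [-0.34  0.66  1.47  0.    1.01 -1.72]
```

View pics/b1.png

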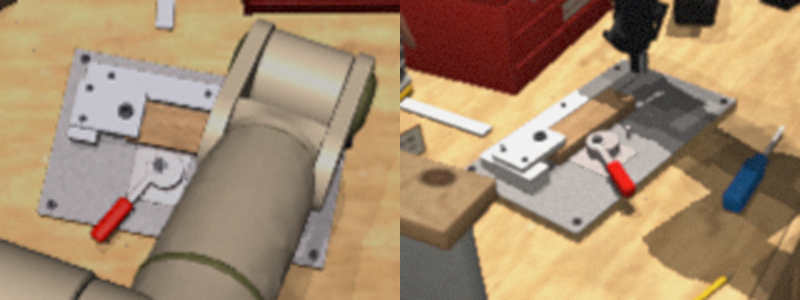

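The fingers stand on the bare base behind the board's free end, clear of the fence. I'll lower them and approach slowly.

arm_command([
  [[0, 0, 0, 0.2, 0, 0, 0], [0, 0, 0, 0.16, 0, 0, 0], [0, 0, 0.1, 0, 0, 0, 0], [0, 0, 0.15, 0, 0, 0, 0], [0, 0, 0.15, 0, 0, 0, 0], [0, 0, 0, 0, 0, 0, 0]],
])

```text
time_s: 3.7
eef_pos: [594.1, -66.4, 42.5]
ee_rot: [0.0, 0.097, 0.995, -0.0]
force: [-0.4, 0.2, -0.8]
grip_width: 0.004
grip_force: 0.0
```

arm_command([
  [[0, 0, 0.08, 0, 0, 0, 0], [0, 0, 0.08, 0, 0, 0, 0], [0, 0, 0.08, 0, 0, 0, 0]],
])

```text
time_s: 4.08
eef_pos: [596.3, -55.2, 42.3]
ee_rot: [0.0, 0.098, 0.995, 0.0]
force: [-0.4, -0.1, -0.3]
grip_width: 0.003
grip_force: 0.3
```

```bash
python3 -c "from h import *;st()"
```

```text
t 4.08 jig [ 26.1 -83.3] z 42.3 F [-0.4 -0.1 -0.3] yaw-err -0.0003 zt [ 0.  0. -1.] g 0.003069897612099839 q [-0.29  0.69  1.47  0.    0.97 -1.66]
```

arm_command([
  [[0, 0, 0.08, 0, 0, 0, 0], [0, 0, 0.08, 0, 0, 0, 0], [0, 0, 0.08, 0, 0, 0, 0], [0, 0, 0.08, 0, 0, 0, 0]],
])

```text
time_s: 4.58
eef_pos: [599.4, -39.5, 42.3]
ee_rot: [0.0, 0.098, 0.995, -0.0]
force: [0.5, -0.9, 0.4]
grip_width: 0.001
grip_force: 0.3
```

arm_command([
  [[0, 0, 0.06, 0, 0, 0, 0], [0, 0, 0.06, 0, 0, 0, 0], [0, 0, 0.06, 0, 0, 0, 0]],
])

```text
time_s: 4.95
eef_pos: [601.2, -30.7, 42.3]
ee_rot: [0.0, 0.098, 0.995, 0.0]
force: [-0.1, -0.9, -0.2]
grip_width: 0.004
grip_force: 0.3
```

```bash
cat > look.py <<'E'
from h import *
import sys
st()
im=capture("top")[:,:,::-1]; im2=capture("scene")[:,:,::-1]
A=cv2.resize(im[150:270,220:380],(640,480),interpolation=2); B=cv2.resize(im2[200:350,180:380],(640,480),interpolation=2)
cv2.imwrite(sys.argv[1],cv2.resize(np.hstack([A,B]),(800,300)))
E
python3 look.py pics/b2.png
```

```text
t 4.95 jig [ 26.1 -58.4] z 42.3 F [-0.1 -0.9 -0.2] yaw-err -0.0003 zt [ 0.  0. -1.] g 0.0035858753792299487 q [-0.25  0.7   1.46  0.    0.98 -1.62]
```

View pics/b2.png

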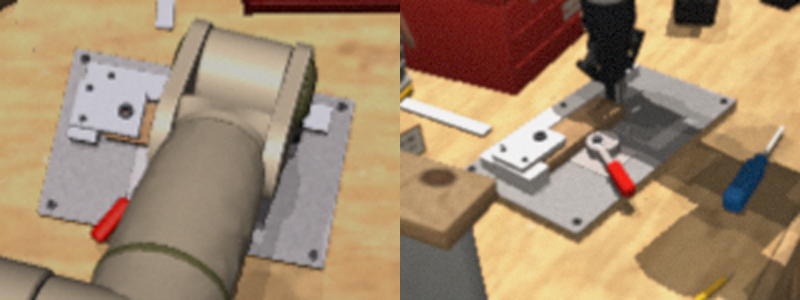

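The fingers are now on the board's free end and the board is moving under the plate. I'll continue in small steps until the force rises.

arm_command([
  [[0, 0, 0.04, 0, 0, 0, 0], [0, 0, 0.04, 0, 0, 0, 0]],
])

```text
time_s: 5.3
eef_pos: [601.9, -26.9, 42.3]
ee_rot: [-0.0, 0.098, 0.995, -0.0]
force: [0.2, -0.1, -0.2]
grip_width: -0.004
grip_force: 0.2
```

arm_command([
  [[0, 0, 0.04, 0, 0, 0, 0], [0, 0, 0.02, 0, 0, 0, 0]],
])

```text
time_s: 5.55
eef_pos: [602.5, -23.9, 42.3]
ee_rot: [-0.0, 0.097, 0.995, -0.0]
force: [0.6, 0.2, -0.3]
grip_width: 0.002
grip_force: 0.2
```

arm_command([
  [[0, 0, 0.03, 0, 0, 0, 0], [0, 0, 0.02, 0, 0, 0, 0]],
])

```text
time_s: 5.8
eef_pos: [602.6, -23.1, 42.3]
ee_rot: [-0.0, 0.097, 0.995, -0.001]
force: [-4.3, -13.0, 0.4]
grip_width: -0.0
grip_force: 6.4
```

The force rose to 13 N, so the board has butted against the stop, at the expected place. Next I back off, lift, and go over to the lever.

arm_command([
  [[0, 0, -0.1, 0, 0, 0, 0], [0, 0, -0.3, 0, 0, 0, 0], [0, 0, 0, -0.7, 0, 0, 0], [0, 0, 0, -0.8, 0, 0, 0], [0, 0.5, 0.6, 0, 0, 0, 0], [0, 0.6, 0.8, 0, 0, 0, 0], [0, 0.6, 0.8, 0, 0, 0, 0], [0, 0.6, 0.8, 0, 0, 0, 0]],
])

```text
time_s: 6.8
eef_pos: [514.7, 129.0, 117.4]
ee_rot: [0.0, 0.098, 0.995, 0.0]
force: [0.9, -0.1, 0.8]
grip_width: -0.003
grip_force: 0.0
```

arm_command([
  [[0, 0, 0.4, 0, 0, 0, 0], [0, 0, 0.4, 0, 0, 0, 0], [0, 0, 0, 0, 0, 0, 0]],
])

```text
time_s: 7.18
eef_pos: [524.0, 167.8, 117.1]
ee_rot: [0.0, 0.097, 0.995, 0.0]
force: [0.0, -0.0, 0.9]
grip_width: -0.001
grip_force: 0.0
```

```bash
python3 look.py pics/b3.png
python3 - <<'E'
from h import *
st(); prev=None
for v in [.0,.2,.4,.6,.8,1,1.2,1.4,1.6,1.7,1.8,1.9]:
    th=2.463+v; t=np.array([-np.sin(th),np.cos(th)]); d=10+11*abs(t[0])+10.5*abs(t[1])
    p=np.array([-24.5,40])+88*np.array([np.cos(th),np.sin(th)])-d*t
    if prev is not None: D=(p-prev)/50; print(v,p.round(1),"tool share",(-D[0]).round(3),D[1].round(3))
    else: print(v,p.round(1))
    prev=p
E
```

```text
t 7.17 jig [-88.1 121.5] z 117.1 F [ 0.  -0.   0.9] yaw-err 0.0004 zt [ 0.  0. -1.] g -0.0007620717816064446 q [ 0.1   0.5   1.58 -0.    1.06 -1.28]
t 7.28 jig [-88.3 120.4] z 117.0 F [-0.4  0.3  0.5] yaw-err -0.0008 zt [-0. -0. -1.] g 0.00017330000872314006 q [ 0.1   0.5   1.58 -0.    1.06 -1.28]
0.0 [-77.3 114.8]
0.2 [-91.4 102.2] tool share 0.282 -0.252
0.4 [-102.7   86.4] tool share 0.227 -0.315
0.6 [-110.6   68.2] tool share 0.156 -0.365
0.8 [-114.5   50.9] tool share 0.079 -0.345
1 [-115.4   34.4] tool share 0.018 -0.33
1.2 [-113.1   17.5] tool share -0.047 -0.339
1.4 [-107.2    0.8] tool share -0.117 -0.334
1.6 [-97.7 -14.9] tool share -0.189 -0.313
1.7 [-91.7 -22.1] tool share -0.121 -0.143
1.8 [-84.8 -28.6] tool share -0.138 -0.131
1.9 [-77.1 -34.5] tool share -0.153 -0.117
```

View pics/b3.png

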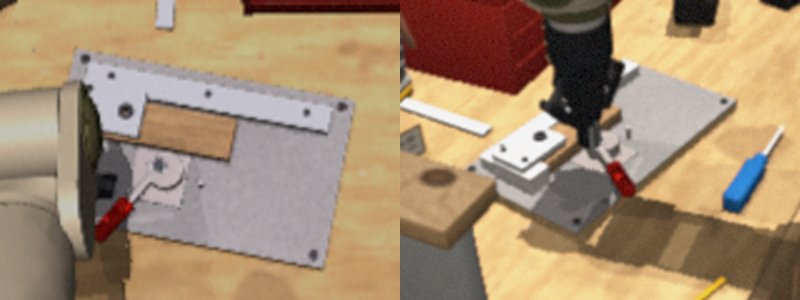

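The board now shows further under the plate, with its free end at about (237,118)–(231,160). The finger is above the clear base on the stop side of the red handle. I'll descend there and check the board end numerically.

arm_command([
  [[0, 0, 0, 0.5, 0, 0, 0], [0, 0, 0, 0.5, 0, 0, 0], [0, 0, 0, 0.3, 0, 0, 0], [0, 0, 0, 0.2, 0, 0, 0], [0, 0, 0, 0, 0, 0, 0]],
])

```text
time_s: 7.9
eef_pos: [523.1, 167.3, 42.1]
ee_rot: [-0.0, 0.098, 0.995, -0.0]
force: [0.3, -0.7, 1.0]
grip_width: -0.001
grip_force: 0.0
```

Run:
```python
from h import *
st()
print(toj(ray("top",[[220+237/2.5,150+118/2.5],[220+231/2.5,150+160/2.5]],40)).round(1))
```

```text
t 7.9 jig [-88.8 120.8] z 42.1 F [ 0.3 -0.7  1. ] yaw-err -0.0005 zt [-0.001 -0.    -1.   ] g -0.0014405851605182028 q [ 0.1   0.61  1.64 -0.    0.9  -1.28]
[[ 49.8 -41.7]
 [ -2.  -44.8]]
```

arm_command([
  [[0, 0.03, -0.18, 0, 0, 0, 0], [0, 0.03, -0.18, 0, 0, 0, 0], [0, 0.11, -0.16, 0, 0, 0, 0], [0, 0.11, -0.16, 0, 0, 0, 0], [0, 0.08, -0.18, 0, 0, 0, 0], [0, 0.08, -0.18, 0, 0, 0, 0]],
])

```text
time_s: 8.65
eef_pos: [491.1, 120.3, 42.4]
ee_rot: [0.0, 0.098, 0.995, 0.0]
force: [1.3, -0.0, -0.9]
grip_width: -0.001
grip_force: 0.5
```

arm_command([
  [[0, 0.04, -0.17, 0, 0, 0, 0], [0, 0.04, -0.17, 0, 0, 0, 0], [0, 0.01, -0.17, 0, 0, 0, 0], [0, 0.01, -0.17, 0, 0, 0, 0], [0, -0.02, -0.17, 0, 0, 0, 0], [0, -0.02, -0.17, 0, 0, 0, 0]],
])

```text
time_s: 9.4
eef_pos: [478.6, 70.7, 42.3]
ee_rot: [-0.0, 0.098, 0.995, 0.0]
force: [0.3, 0.4, -0.0]
grip_width: 0.002
grip_force: 0.5
```

```bash
python3 look.py pics/b4.png
```

```text
t 9.4 jig [-113.8   17.4] z 42.3 F [ 0.3  0.4 -0. ] yaw-err -0.0002 zt [-0.  0. -1.] g 0.002156583000431352 q [-0.1   0.5   1.84  0.    0.81 -1.47]
```

View pics/b4.png

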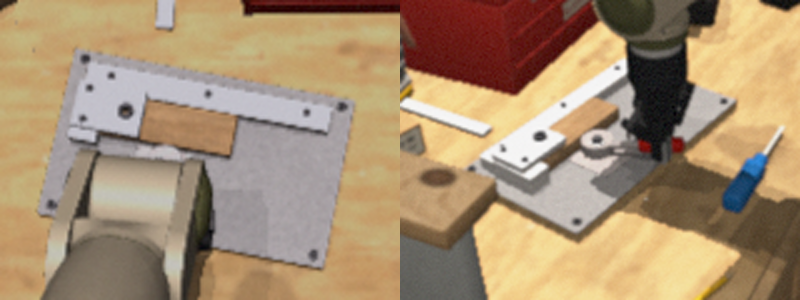

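The lever has swung round with the finger against its handle at about (665,145) in the right half, and the board is still at the stop. I'll continue towards the pin.

arm_command([
  [[0, -0.06, -0.17, 0, 0, 0, 0], [0, -0.06, -0.17, 0, 0, 0, 0], [0, -0.09, -0.16, 0, 0, 0, 0], [0, -0.09, -0.16, 0, 0, 0, 0]],
])

```text
time_s: 10.0
eef_pos: [487.1, 35.4, 42.3]
ee_rot: [-0.0, 0.098, 0.995, -0.0]
force: [-0.2, 0.6, -0.7]
grip_width: 0.001
grip_force: 0.4
```

arm_command([
  [[0, -0.06, -0.07, 0, 0, 0, 0], [0, -0.06, -0.07, 0, 0, 0, 0], [0, -0.07, -0.065, 0, 0, 0, 0]],
])

```text
time_s: 10.38
eef_pos: [494.2, 24.2, 42.2]
ee_rot: [-0.0, 0.097, 0.995, 0.0]
force: [0.3, 4.0, 0.5]
grip_width: 0.001
grip_force: 1.4
```

arm_command([
  [[0, -0.07, -0.065, 0, 0, 0, 0], [0, -0.05, -0.04, 0, 0, 0, 0]],
])

```text
time_s: 10.62
eef_pos: [498.7, 18.3, 42.0]
ee_rot: [-0.001, 0.097, 0.995, 0.0]
force: [-2.0, 6.1, 1.0]
grip_width: 0.0
grip_force: 3.0
```

```bash
python3 -c "from h import *;st()"
```

```text
t 10.62 jig [-83.9 -30.1] z 42.0 F [-2.   6.1  1. ] yaw-err -0.0002 zt [-0.002  0.001 -1.   ] g 0.00038714856112828297 q [-0.2   0.52  1.79  0.    0.83 -1.58]
```

arm_command([
  [[0, -0.07, -0.05, 0, 0, 0, 0], [0, -0.04, -0.03, 0, 0, 0, 0]],
])

```text
time_s: 10.88
eef_pos: [502.8, 13.7, 41.8]
ee_rot: [-0.002, 0.097, 0.995, 0.001]
force: [-3.4, 8.9, 0.2]
grip_width: -0.002
grip_force: 3.9
```

arm_command([
  [[0, -0.04, -0.03, 0, 0, 0, 0], [0, -0.03, -0.02, 0, 0, 0, 0]],
])

```text
time_s: 11.12
eef_pos: [504.1, 12.1, 41.5]
ee_rot: [-0.004, 0.098, 0.995, 0.002]
force: [-11.5, 20.9, 8.0]
grip_width: 0.0
grip_force: 10.5
```

```bash
python3 -c "from h import *;st()"
```

```text
t 11.12 jig [-77.3 -35.2] z 41.5 F [-11.5  20.9   8. ] yaw-err -0.0002 zt [-0.007  0.005 -1.   ] g 0.0002705943709401008 q [-0.21  0.54  1.77  0.    0.84 -1.59]
```

The force jumped to 24 N exactly where the pin contact was predicted. I'll back off along the normal, rise and move clear to look.

arm_command([
  [[0, 0, 0, 0, 0, 0, 0], [0, 0.2, 0.07, 0, 0, 0, 0], [0, 0.4, 0.15, 0, 0, 0, 0], [0, 0, 0, -0.5, 0, 0, 0], [0, 0, 0, -0.9, 0, 0, 0], [0, 0, 0, -0.9, 0, 0, 0], [0, 0, 0, -0.9, 0, 0, 0]],
])

```text
time_s: 12.0
eef_pos: [479.4, 26.0, 204.0]
ee_rot: [0.001, 0.098, 0.995, -0.0]
force: [0.4, -1.4, 0.1]
grip_width: 0.002
grip_force: 0.0
```

arm_command([
  [[0, 0.2, 0.6, 0, 0, 0, 0], [0, 0.3, 0.8, 0, 0, 0, 0], [0, 0.3, 0.8, 0, 0, 0, 0], [0, 0.3, 0.8, 0, 0, 0, 0], [0, 0.3, 0.8, 0, 0, 0, 0], [0, 0.2, 0.6, 0, 0, 0, 0], [0, 0, 0, 0, 0, 0, 0]],
])

```text
time_s: 12.88
eef_pos: [443.3, 258.8, 202.3]
ee_rot: [0.0, 0.096, 0.995, -0.0]
force: [0.6, -0.5, 0.1]
grip_width: 0.0
grip_force: 0.0
```

Run:
```python
from h import *
st(); im=capture("top")[:,:,::-1]
cv2.imwrite("pics/fin.png",cv2.resize(im[162:266,228:372],None,fx=5.5,fy=5.5,interpolation=2))
H,S,V=cv2.split(cv2.cvtColor(np.ascontiguousarray(im),cv2.COLOR_BGR2HSV)); m=((H<5)|(H>174))&(S>150); m[:162]=0;m[266:]=0;m[:,:228]=0;m[:,372:]=0
n,l,s,c=cv2.connectedComponentsWithStats(m.astype(np.uint8)); i=1+np.argmax(s[1:,4]); g=toj(ray("top",[c[i]],46))[0]; d=g-[-24.5,40]; print(s[i],g,np.hypot(*d),np.arctan2(d[1],d[0])%(2*np.pi)-2.463)
```

```text
t 12.88 jig [-184.8  195.1] z 202.3 F [ 0.6 -0.5  0.1] yaw-err 0.0025 zt [ 0.001 -0.    -1.   ] g 0.00014070422275803683 q [ 0.3   0.33  1.6  -0.    1.22 -1.08]
[298 224  19  14 125] [-54.73668232 -40.82602337] 86.29659907459485 1.891411198991804
```

View pics/fin.png

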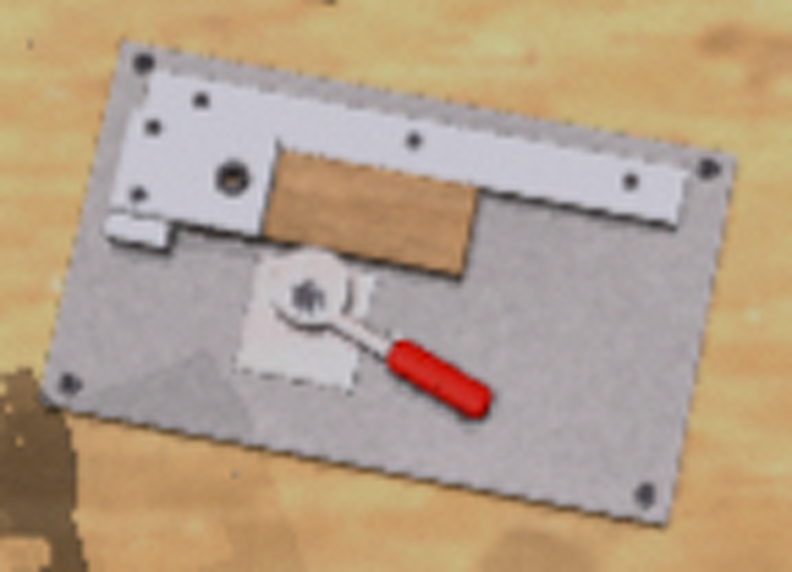

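The lever reads 1.89 rad, at the pin. The board lies flat on the fence, and its free end at (475,190)–(463,277) is at jig y ≈ -40, which is home.

Run:
```python
from h import *
f=lambda p:(np.array(p)+.5)/5.5-.5+[228,162]
print(toj(ray("top",f([[475,190],[463,277]]),40)).round(1)); print(finish_job())
```

```text
[[ 52.6 -38.5]
 [  3.8 -41.7]]
the job is handed in; nothing more can be done
None
```

The job is handed in: the board is butted against the end stop and clamped to the fence, the cam lever is at its stop pin (measured at 1.89 rad), and the arm is clear, all in about 13 s of robot time.

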